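# Close the coal pot's vent with the forked lifter

### The arm

A 6-joint arm with a two-finger parallel gripper is mounted at the origin on the work surface. World frame = base frame: x ahead of the robot, y to its left, z up, the work surface at z = 0. Lengths are in m, angles in rad, forces in N, time in s.
With the tool pointing down it reaches from about 0.375 to 0.975 m from the base axis. Payload 3.8 kg.
Tool frame: the origin (TCP) lies at the very end of the fingers, on their centre line; the grasp point (between the pads) lies 19 mm behind it; z points along the fingers, y is the direction in which the jaws open and shut (so a half turn about z gives the same grasp; the last joint's range is limited). The gripper opens to 85 mm and grips with 20 to 120 N. Pads are 22 mm wide; open, the fingers measure 114 mm over their backs; the gripper's body (76 mm by 85 mm) begins 54 mm behind the grasp point. The pads swing forward as they close: fully open they stand 13 mm farther back than shut.
Start: joints at [-1.249, 0.264, 1.604, -0, 1.274, -0.037], TCP at [0.237, -0.632, 0.231] pointing down, gripper open.
Joint ranges: [-2.63, 2.63], [-0.94, 2.18], [0.31, 2.57], [-1.31, 4.45], [0, 2.66], [-2.55, 2.55]. Speed limits (rad/s): [2.57, 2.57, 3.14, 3.14, 3.14, 3.14].

### API

Orientations are given as a rotation vector (axis times angle).
In Python, from workcell import status, read_camera, camera_info, order gives the robot as it stands.
- The arm moves only by the tool move_arm, never from a script. Its argument "deltas" is a list of rows, each a list of 3 entries, a list of its own where there are three numbers: the turn, a rotation vector about the world's x, y, z as a fraction of full scale, then the shift along the world's x, y, z as a fraction of full scale, then the closure, from -1 (fully open) to 1 (shut), so that 0 is half open. A call has 1 to 20 rows; each row is the pose to reach, as a shift and turn from the pose commanded when the call began; what a row does not reach only later rows make up. Full scale, the value 1, is 0.1 m for a shift and pi/2 rad for a turn. A row lasts 1/8 s, in which the tool goes at most 62.5 mm and 10.7 degrees, less where a joint would pass 70% of its speed; a pose out of reach is approached as far as the arm can. A call with a number of a shift or a turn outside -1 to 1 is refused whole. A call with a gripper value outside its range is refused whole. The fingers move at their own pace and stop on an object; "grip_force" is the grip in N (left out, the last holds). Time passes only in rows, so rows that repeat a pose let the fingers close. It gives the time, the measured TCP pose, the force and the opening at its end, in the units of the state.
- status.read_state(): the state, without advancing time (a new reading comes with each control period).
- read_camera(name): name is "side" or "top"; returns (picture, depth): 384x512x3 uint8, red, green, blue; 384x512 float32, m along the optical axis (not along the pixel's ray), 0 where there is no reading.
- camera_info(name): a dict with "K" (3x3 intrinsics, pixels), "D" ([k1, k2, p1, p2, k3] as OpenCV has them; the pictures are not rectified), "R" (3x3) and "t" (3): a world point X has camera coordinates R X + t. Camera axes: x right, y down, z forward; pixel columns grow to the right and rows downward; lengths in m; the calibration is good to about 2 mm. A picture is of the moment at which its call begins. camera_info takes no time and is no camera call.
- order.finish_job(): hands the job in, once; it reports no verdict.
The state is a dict: "time": time; "q": joint angles; "joint_vel": joint speeds; "joint_torque": joint torques, N m; "tool_pos": TCP position; "tcp_rot": TCP orientation; "wrist_force": force on the tool from outside, world axes, zero at the start; "torque": the same for the moment, N m; "width": opening from 0.0 (shut) to 1.0 (fully open).
Only numpy, scipy, OpenCV 4.12 (cv2) and the standard library are available. Lean on these libraries where they do the work, as an engineer would, in place of code of your own. Each camera call takes 0.05 s, during which the arm holds its last target. There are 200 camera calls.

### The job

Pick up the forked lifter by its wooden grip, slide its tines under the flange of the red damper plug, and carry the plug level, without touching it with the fingers, to the coal pot. Lower its spigot into the vent hole until the lifter's flat blade just rests on the sprung top plate (its height is not known, so feel for it; clearly touching, but never pressing with more than about a kilogram's weight), then draw the lifter straight back out from under the plug with the blade still sliding lightly on the plate, so that the plug drops fully home. Finally stand the lifter upright on its flat blade on the cement ledge, let go of it, and leave everything else undisturbed.

Things in the scene. Friction and masses are not known exactly. Their poses are not given: they have to be found in the camera images.
- lifter_grip (a point): Centre of the lifter's wooden grip: 60 mm long (x), 22 wide (y), 38 high; pinch across y from above. Rigid 0.25 kg lifter on a flat steel blade 4 mm thick, 54 wide. x points to the tine tips, z up. Grip centre: 72 mm above the blade's underside, 90 mm behind (-x) lifter_fork, joined by a 24 x 16 mm post. The blade runs from 31 mm behind the grip centre to 40 mm ahead of lifter_fork.
- lifter_fork (a point): Point under the lifter's blade, in the middle of the 26 mm wide slot between its tines, where the plug's spigot belongs; axes as lifter_grip. The slot's closed end is 16 mm behind this point, the tine tips 40 mm ahead; the slot widens to 36 mm over the last 12 mm.
- plug: Loose damper plug, 0.14 to 0.24 kg, standing on the ledge on its spigot. Origin: centre of the spigot's underside, z up. Spigot 22 mm diameter, 10 mm long (foot tapers to 17 mm over the lowest 3 mm); above it a red flange 52 mm diameter, 6 thick; on top a brass boss 18 mm diameter, 6 high. With the blade under the flange the spigot reaches 6 mm below the blade.
- pot: Fixed round dark steel coal pot, rim 200 mm diameter, 100 mm high; above its middle a square 150 mm steel top plate, always higher than the rim. Origin: centre of the underside, z up. The plate yields straight down on a spring: 0.5 N to start, then 2.5 N per mm. Lifter on pot or plate: at most 14 N.
- vent (a point): Point on the axis of the plate's vent hole (26 mm diameter, 5 mm deep), fixed to the pot 115 mm above its underside: the LOWEST height of the plate's upper face. The plate is wound up by an unmeasured 0 to 30 mm above this point, so its height must be felt; x and y are those of the hole.
- flap (a joint): Weak sprung flap in the vent, moving with the plate. Its top lies 7 mm below the plate's upper face, so it stays at 0 m while the blade is under the flange; the spigot pushes it down to about 0.003 when the plug is fully home, its flange on the plate. Full push takes under 1 N.
- tongs: Bystander: steel tongs, 280 mm long, 70 wide, 10 high, lying; origin under the middle. Leave alone.
- bowl: Bystander: blue plastic bowl upside down, 140 mm diameter, 61 high; origin under its centre. Leave alone.
- cup: Bystander: white ceramic cup, 76 mm diameter, 80 high; origin under its centre. Leave alone.
- block: Bystander: wooden block 90 x 60 x 40 mm high; origin under its centre. Leave alone.
- pan: Bystander: aluminium pan 190 mm diameter, 45 high, clip handle reaching 220 mm along its +x; origin under the bowl's centre. Leave alone.
- tinderbox: Bystander: open plywood box 110 x 75 x 35 mm high; origin under its centre. Leave alone.
Not all that is in view belongs to the job. Leave any green look-alike of the part that bears lifter_grip alone. Of the things shaped like the plug, the red one is meant.

How it is judged:
On the way, in this order (a step that is already met when the one before it is completed fails the run):
1. the plug rides on the lifter, clear of the ledge and level (height (world z) of plug above 0.05 m and contact force between lifter and plug above 0.3 N and angle between plug's own z axis and vertical below 0.15 rad), for 0.3 s.
2. the spigot is in the vent and the blade under the plug rests on the plate with 1 to 14 N (angle between plug's own z axis and vertical below 0.1 rad and horizontal distance between plug and vent below 0.004 m and horizontal distance between lifter_fork and vent below 0.016 m and contact force between lifter and pot between 1 and 14 N), for 0.2 s.
3. the blade, drawn 20 to 50 mm back, still slides on the plate while the plug stays in the vent (horizontal distance between lifter_fork and vent between 0.02 and 0.05 m and horizontal distance between plug and vent below 0.004 m and contact force between lifter and pot above 0.3 N), for 0.05 s.
At the end, for the whole second after the job is handed in: The plug sits level (within 0.06 rad) and still in the vent, within 4 mm of its axis, with the flap pushed down more than 2 mm; the lifter stands still, upright (within 0.06 rad) on its blade on the ledge (fork point below 6 mm), touching neither plug nor pot (value of joint flap above 0.002 m and horizontal distance between plug and vent below 0.004 m and angle between each of plug, lifter_fork's own z axis and vertical below 0.06 rad and linear speed of each of plug, lifter below 0.02 m/s and contact force between lifter and plug below 0.05 N and contact force between lifter and pot below 0.05 N and height (world z) of lifter_fork below 0.006 m).
It fails at once if the lifter presses on the coal pot or its plate with more than 14 N (contact force between lifter and pot above 14 N).
It fails at once if the plug is tilted more than 0.25 rad (angle between plug's own z axis and vertical above 0.25 rad).
It fails at once if the fingers touch the plug (contact force between the fingers and plug above 0.2 N).
It fails at once if the robot itself touches the coal pot (contact force between any of the fingers, the arm and pot above 1 N).
It fails at once if a bystander (tongs, bowl, cup, block, pan, tinder box) is moved more than 20 mm (distance of any of tongs, bowl, cup, block, pan, tinderbox from where it was at the start of the episode above 0.02 m).
It also fails if it takes over 72 s, if anything falls off the work surface, if the arm or the gripper's body presses on something with over 40 N, if the wrist force passes 120 N, or if a joint passes its speed limit or range.

## Working session

There is one attempt and no reset: what is moved stays moved. The work goes in short steps, Python scripts to look and compute and a tool call to move; the robot and the scene stay as the last step left them, time stands still between calls to the robot, and variables do not carry over. Pictures are saved under pics/ and viewed, about 8 in all and at most 12, crops included, and the job is handed in when it is done.

Besides the shell and the picture viewer there is one more tool, called as a command line: name --argument value ..., lists and objects as JSON in quotes. move_arm: Moves the arm, as the interface text tells. Its arguments: {"type":"object","properties":{"deltas":{"type":"array","items":{"type":"array"}},"grip_force":{"type":"number"}},"required":["deltas"]}

```bash
mkdir -p pics; cat > h.py <<'E'
import numpy as np, cv2
from workcell import status, read_camera, camera_info, order
def grab(n):
    im,d=read_camera(n); np.savez(f'{n}.npz',im=im,d=d); return im,d
def cloud(n,d):
    c=camera_info(n);K,D,R,t=[np.array(c[k],float) for k in('K','D','R','t')]
    h,w=d.shape;u,v=np.meshgrid(np.arange(w),np.arange(h))
    p=cv2.undistortPoints(np.stack([u,v],-1).reshape(-1,1,2).astype(float),K,D).reshape(h,w,2)
    X=np.dstack([p,np.ones((h,w))])*d[...,None]
    P=(X-t)@R; P[d<=0]=np.nan; return P
E
python3 - <<'E'
from h import *
print(status.read_state())
for n in('top','side'):
    im,d=grab(n); c=camera_info(n); R=np.array(c['R']);print(n,-R.T@np.array(c['t']),R[2])
    cv2.imwrite(f'pics/{n}0.png',cv2.resize(im[...,::-1],(800,600),interpolation=cv2.INTER_CUBIC))
E
```

```text
{'time': 0.0, 'q': array([-1.24891595e+00,  2.64751179e-01,  1.60537218e+00,  7.86384089e-06,
        1.27372851e+00, -3.69101463e-02]), 'joint_vel': array([-0.00054763, -0.00042694,  0.00035661,  0.00129708, -0.00038605,
       -0.00091518]), 'joint_torque': array([ 1.94292275e-03, -5.15111518e+01, -3.67313755e+01,  2.41291309e-04,
        1.28470862e-02, -1.79874411e-05]), 'tool_pos': array([ 0.236781  , -0.6313174 ,  0.22996436]), 'tcp_rot': array([-3.08897481e+00, -5.60165945e-01,  4.91898709e-04]), 'wrist_force': array([-0.18843053,  0.1119778 ,  0.08045657]), 'torque': array([-0.00866343,  0.01005011, -0.03180636]), 'width': 0.9994958074848693}
top [0.42742589 0.00917587 1.86223039] [ 0.08045652  0.01079245 -0.99669969]
side [ 0.42085554 -0.94137079  0.73797443] [ 0.10748775  0.8253962  -0.55422693]
```

View pics/top0.png

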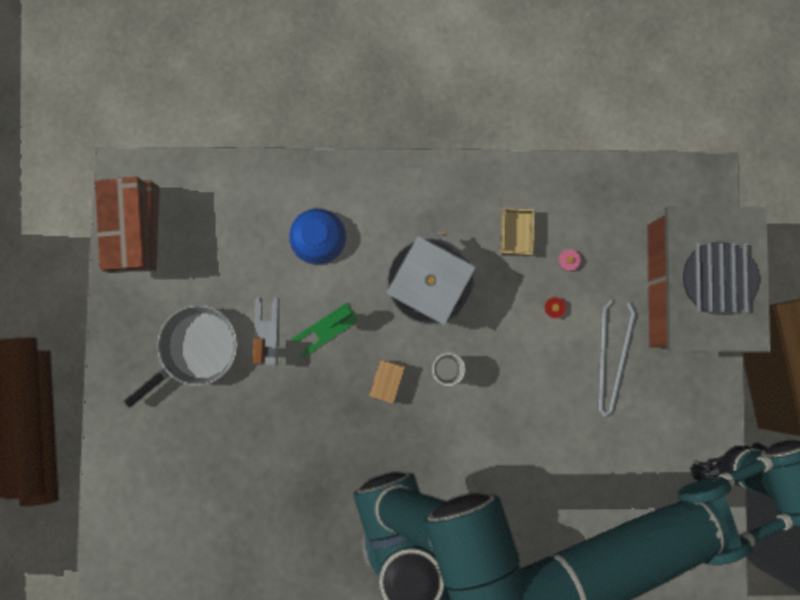

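View pics/side0.png

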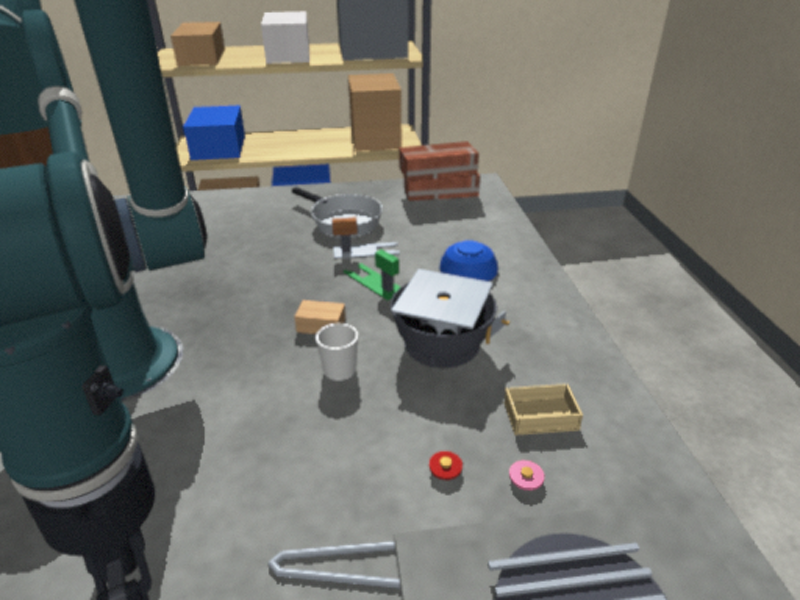

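Top view (800x600): steel lifter with orange-brown grip at (259,350), tines pointing up the picture. A green look-alike is at (328,328). Red plug at (555,307), pink look-alike at (570,260). Pot plate at (431,280), with its hole in the middle. The lifter meant is the steel one with the wooden grip, and the plug meant is the red one.

```bash
cat > m.py <<'E'
from h import *
def seg(n,name,box):
    z=np.load(n+'.npz');im,d=z['im'],z['d'];P=cloud(n,d)
    hsv=cv2.cvtColor(im,cv2.COLOR_RGB2HSV).astype(int);H,S,V=hsv[...,0],hsv[...,1],hsv[...,2]
    u0,v0,u1,v1=[int(x*.64) for x in box];w=np.zeros(d.shape,bool);w[v0:v1,u0:u1]=1
    return im,d,P,H,S,V,w
def desc(P,m,s):
    Q=P[m];Q=Q[~np.isnan(Q[:,0])];print(s,len(Q),'mean',Q.mean(0).round(4),'min',np.percentile(Q,3,axis=0).round(4),'max',np.percentile(Q,97,axis=0).round(4));return Q
E
python3 - <<'E'
from m import *
B={'top':dict(lift=(240,285,290,375),red=(535,290,575,325),plate=(380,230,485,330)),'side':dict(lift=(325,210,405,270),red=(425,448,467,485),plate=(390,265,500,330))}
for n in B:
    b=B[n]
    im,d,P,H,S,V,w=seg(n,'',b['red']);desc(P,w&((H<8)|(H>174))&(S>150),n+' red')
    desc(P,w&(H>12)&(H<30)&(S>110)&(P[...,2]>.012),n+' boss')
    im,d,P,H,S,V,w=seg(n,'',b['lift'])
    g=w&(H<20)&(S>90)&(P[...,2]>.03)
    Q=desc(P,g,n+' grip'); T=desc(P,g&(P[...,2]>np.nanpercentile(P[g][:,2],90)-.008),n+' griptop')
    r=cv2.minAreaRect((T[:,:2]*1000).astype(np.float32));print(r)
    bl=w&(S<70)&(P[...,2]<.02)&(V>120)
    Q=desc(P,bl,n+' blade'); c,(vx,vy)=Q[:,:2].mean(0),cv2.fitLine((Q[:,:2]*1000).astype(np.float32),cv2.DIST_HUBER,0,.01,.01)[:2].ravel();print(c,np.arctan2(vy,vx));print(cv2.minAreaRect((Q[:,:2]*1000).astype(np.float32)))
    im,d,P,H,S,V,w=seg(n,'',b['plate'])
    pl=w&(P[...,2]>.112)&(P[...,2]<.16)&(S<60)
    Q=desc(P,pl,n+' plate');print(cv2.minAreaRect((Q[:,:2]*1000).astype(np.float32)))
    desc(P,w&(H>8)&(H<30)&(S>90),n+' vent?')
crop=lambda n,x0,y0,x1,y1,k:cv2.resize(np.load(n+'.npz')['im'][int(y0*.64):int(y1*.64),int(x0*.64):int(x1*.64),::-1],None,fx=k,fy=k,interpolation=cv2.INTER_CUBIC)
a=cv2.resize(crop('top',235,285,370,385,4),(400,300));b=cv2.resize(crop('top',385,230,485,330,4),(400,300));c=cv2.resize(crop('top',530,235,600,335,4),(400,300));e=cv2.resize(crop('side',320,200,410,280,4),(400,300))
cv2.imwrite('pics/crops.png',np.vstack([np.hstack([a,b]),np.hstack([c,e])]))
E
```

```text
top red 102 mean [ 0.5647 -0.3411  0.0161] min [ 0.544  -0.3611  0.0072] max [ 0.5855 -0.3194  0.0267]
top boss 16 mean [ 0.5648 -0.3414  0.0215] min [ 0.5585 -0.348   0.0149] max [ 0.5702 -0.3348  0.027 ]
top grip 101 mean [0.4509 0.3567 0.0898] min [0.4233 0.3467 0.0802] max [0.4771 0.3666 0.0975]
top griptop 66 mean [0.4506 0.3573 0.0927] min [0.4233 0.3468 0.0881] max [0.477  0.3664 0.0992]
((450.20947265625, 356.64947509765625), (53.928070068359375, 20.303373336791992), 0.777908980846405)
top blade 310 mean [0.512  0.3543 0.0028] min [ 0.4272  0.3322 -0.0061] max [0.5741 0.3833 0.0119]
[0.5119975  0.35425322] 0.2664816
((503.16741943359375, 361.5185546875), (160.7606658935547, 63.4566535949707), 1.7347068786621094)
top plate 1533 mean [ 0.6153 -0.0397  0.1182] min [ 0.538  -0.1164  0.1126] max [0.6942 0.0367 0.1255]
((616.2925415039062, -39.858306884765625), (149.95303344726562, 150.82972717285156), 62.045997619628906)
top vent? 20 mean [ 0.6292 -0.0422  0.1042] min [ 0.6098 -0.0693  0.0677] max [ 0.733  -0.0331  0.1154]
side red 239 mean [ 0.5618 -0.3456  0.0161] min [ 0.5411 -
[... 293 characters left out ...]
 [0.4246 0.3435 0.0848] max [0.4765 0.357  0.0946]
((450.6497802734375, 350.83416748046875), (18.959884643554688, 52.31960678100586), 84.76632690429688)
side blade 879 mean [0.5236 0.41   0.0029] min [ 0.4044  0.2853 -0.0013] max [0.6089 0.5706 0.0078]
[0.52360478 0.40995084] 1.1071295
((496.8357849121094, 428.15972900390625), (324.2966613769531, 212.53289794921875), 82.19019317626953)
side plate 1544 mean [ 0.6148 -0.0468  0.119 ] min [ 0.5354 -0.1235  0.116 ] max [0.6936 0.0354 0.1211]
((616.3689575195312, -39.48179626464844), (154.61459350585938, 150.71783447265625), 62.05478286743164)
side vent? 13 mean [ 0.6331 -0.0501  0.1052] min [ 0.6104 -0.1043  0.0812] max [ 0.6895 -0.0304  0.1141]
```

View pics/crops.png

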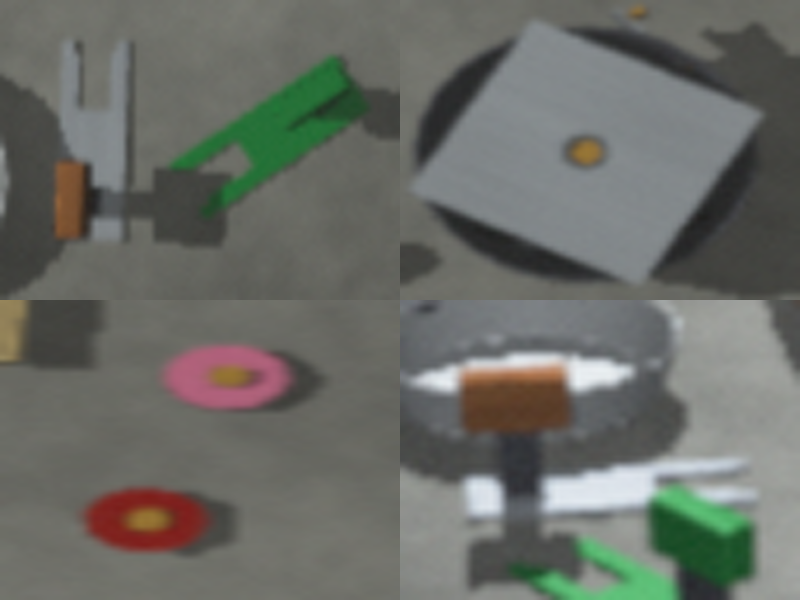

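Crops confirm the targets. Top left shows the steel lifter with a brown grip next to the green one, bottom left shows red against pink, and top right shows the hole at the plate centre. Next I refine the yaw and the hole.

```bash
cat > r.py <<'E'
from h import *
def ray(n,uv,z):
    c=camera_info(n);K,D,R,t=[np.array(c[k],float) for k in('K','D','R','t')]
    p=cv2.undistortPoints(np.asarray(uv,float).reshape(-1,1,2),K,D).reshape(-1,2)
    d=np.c_[p,np.ones(len(p))]@R;o=-R.T@t
    return o+d*((z-o[2])/d[:,2])[:,None]
def mask(n,box,f):
    im=np.load(n+'.npz')['im'];hsv=cv2.cvtColor(im,cv2.COLOR_RGB2HSV).astype(int)
    w=np.zeros(im.shape[:2],bool);u0,v0,u1,v1=[int(x*.64) for x in box];w[v0:v1,u0:u1]=1
    return np.argwhere(w&f(hsv[...,0],hsv[...,1],hsv[...,2]))[:,::-1]
E
python3 - <<'E'
from r import *
# lifter tines & blade by ray to z=.004 (top view)
uv=mask('top',(250,290,290,368),lambda H,S,V:(S<45)&(V>110))
P=ray('top',uv,.004)
for x in np.arange(.42,.59,.01):
    y=np.sort(P[abs(P[:,0]-x)<.005][:,1]); 
    if len(y): print(round(x,3),len(y),y.round(3))
# plug boss / flange
for n,b in(('top',(535,290,575,325)),('side',(425,448,467,485))):
    P=ray(n,mask(n,b,lambda H,S,V:((H<8)|(H>174))&(S>150)|((H>10)&(H<30)&(S>110))),.016);print(n,'plug',cv2.minEnclosingCircle((P[:,:2]*1000).astype(np.float32)),P.mean(0))
for n,b in(('top',(415,265,447,295)),('side',(425,285,465,310))):
    im=np.load(n+'.npz')['im'];u0,v0,u1,v1=[int(x*.64) for x in b]
    hsv=cv2.cvtColor(im,cv2.COLOR_RGB2HSV).astype(int)
    print(n,'V');print(hsv[v0:v1,u0:u1,2]);
    P=ray(n,mask(n,b,lambda H,S,V:(S>60)|(V<105)),.119);print('vent',cv2.minAreaRect((P[:,:2]*1000).astype(np.float32)),P.mean(0),len(P))
E
```

```text
0.42 13 [0.334 0.334 0.337 0.337 0.341 0.341 0.341 0.345 0.345 0.349 0.349 0.353
 0.353]
0.43 18 [0.334 0.334 0.334 0.338 0.338 0.338 0.341 0.341 0.342 0.345 0.345 0.345
 0.349 0.349 0.349 0.353 0.353 0.353]
0.46 8 [0.335 0.335 0.338 0.339 0.342 0.346 0.35  0.354]
0.47 14 [0.331 0.331 0.335 0.335 0.339 0.339 0.342 0.343 0.346 0.346 0.35  0.35
 0.354 0.354]
0.48 25 [0.316 0.316 0.331 0.331 0.331 0.335 0.335 0.335 0.339 0.339 0.339 0.343
 0.343 0.343 0.346 0.346 0.347 0.35  0.35  0.35  0.354 0.354 0.354 0.358
 0.366]
0.49 30 [0.332 0.332 0.335 0.335 0.339 0.339 0.343 0.343 0.347 0.347 0.35  0.351
 0.351 0.354 0.354 0.354 0.358 0.358 0.358 0.362 0.362 0.362 0.366 0.366
 0.366 0.369 0.37  0.37  0.373 0.373]
0.5 39 [0.302 0.305 0.309 0.309 0.313 0.313 0.317 0.317 0.332 0.332 0.332 0.335
 0.336 0.336 0.339 0.339 0.339 0.343 0.343 0.343 0.347 0.347 0.347 0.351
 0.351 0.355 0.355 0.358 0.358 0.362 0.362 0.366 0.366 0.37  0.37  0.374
 0.374 0.377 0.377]
0.51 54 [0.302 0.302 0.302 0.305 0.306 0.306 0.309 0.309 0.309 0.313 0.313 0.317
 0.317 0.332 0.332 0.332 0.336 0.336 0.336 0.34  0.34  0.34 
[... 5292 characters left out ...]
 226 226 227 223 224 224]
 [236 234 235 236 234 233 233 232 231 232 231 230 231 230 229 227 227 227
  227 227 225 226 224 223 223]
 [236 235 237 235 234 234 233 231 232 232 233 231 231 230 229 226 226 226
  225 226 226 223 224 222 222]
 [236 235 235 234 233 233 232 232 233 232 232 231 231 229 227 226 227 226
  226 226 225 224 222 222 222]
 [236 237 236 235 233 233 233 234 234 232 231 231 230 228 226 226 227 226
  227 226 225 223 222 222 223]
 [237 236 235 234 235 235 233 234 232 233 231 232 231 228 227 228 227 227
  226 225 223 225 222 222 223]]
vent ((614.5881958007812, -43.849037170410156), (15.494380950927734, 20.25535774230957), 81.64067077636719) [ 0.61463367 -0.04300889  0.119     ] 24
```

move_arm --deltas '[[[0,0,-0.114],[0.5,0.5,0],-1],[[0,0,-0.228],[1,1,0],-1],[[0,0,-0.228],[1,1,0],-1],[[0,0,-0.228],[1,1,0],-1]]'

```text
time: 0.6
tool_pos: [0.3375, -0.5313, 0.231]
tcp_rot: [-3.142, -0.007, 0.001]
wrist_force: [-0.3, -0.1, -0.7]
width: 0.996
```

move_arm --deltas '[[[0,0,0],[0.4,0.4,0],-1],[[0,0,0],[0.8,0.8,0],-1],[[0,0,0],[1,1,0],-1]]'

```text
time: 0.98
tool_pos: [0.4375, -0.432, 0.2311]
tcp_rot: [3.141, 0.003, -0.0]
wrist_force: [0.2, -0.6, 0.1]
width: 0.997
```

move_arm --deltas '[[[0,0,0],[0.3,0.5,0],-1],[[0,0,0],[0.5,1,0],-1],[[0,0,0],[0.5,1,0],-1]]'

```text
time: 1.35
tool_pos: [0.4876, -0.3307, 0.2311]
tcp_rot: [-3.141, -0.007, 0.0]
wrist_force: [-0.2, -0.7, 0.0]
width: 1.003
```

move_arm --deltas '[[[0,0,0],[0,0.5,0],-1],[[0,0,0],[0,1,0],-1]]'

```text
time: 1.6
tool_pos: [0.4865, -0.2336, 0.2312]
tcp_rot: [3.141, -0.003, -0.0]
wrist_force: [1.1, 0.6, -0.2]
width: 1.001
```

move_arm --deltas '[[[0,0,0],[0,0.5,0],-1],[[0,0,0],[0,1,0],-1]]'

```text
time: 1.85
tool_pos: [0.4869, -0.1331, 0.2314]
tcp_rot: [3.14, -0.002, 0.001]
wrist_force: [1.6, 0.3, 0.4]
width: 0.999
```

move_arm --deltas '[[[0,0,0],[0,0.5,0],-1],[[0,0,0],[0,1,0],-1]]'

```text
time: 2.1
tool_pos: [0.4874, -0.033, 0.2315]
tcp_rot: [3.14, -0.002, 0.001]
wrist_force: [0.7, 0.2, 0.2]
width: 1.001
```

```bash
python3 - <<'E'
from r import *
z=np.load('top.npz')['im'];g=z.mean(2).astype(int)
print(g[186:240:4,155:188])
P=ray('top',[[155,186],[187,186],[155,238],[187,238]],.004);print(P.round(4))
s=status.read_state();print(s['tool_pos'],s['q'])
E
```

```text
[[110 110 109 111 111 113 114 113 112 111 111 111 111 111 113 113 112 112
  109 109 107 107 108 110 111 111 114 113 112 113 112 113 113]
 [108 108 109 111 111 110 109 108 114 120 117 102 102 112 111 112 108 108
  108 109 115 117 109 103 107 109 108 109 110 108 109 110 110]
 [110 107 106 105 107 105 110 113 124 132 130 125  96 109 112 112 113 112
  116 130 133 128 108  83 103 105 107 108 108 107 109 108 109]
 [109 111 109 110 111 111 112 117 129 132 132 124  89 111 115 115 114 113
  121 133 132 125  96  83 104 107 107 105 107 107 106 105 105]
 [ 69  74  83 103 108 117 116 118 129 133 129 110  87 109 112 111 112 112
  120 132 133 125  99  81 106 107 108 107 108 106 107 107 106]
 [ 73  72  73  72  72  74  82 107 132 132 132 131 133 132 131 131 131 132
  136 137 133 127  84  80 105 107 107 106 105 104 105 106 107]
 [ 73  73  73  71  72  71  73  77 100 130 133 135 136 135 133 134 135 137
  137 138 137 127  83  79 107 109 111 111 111 108 109 108 107]
 [ 70  71  71  71  74  72  74  77  83  93 120 133 137 135 134 134 135 135
  138 138 137 126  76  78 103 104 103 102 104 105 105 107 105]
 [ 6
[... 352 characters left out ...]
5  82  73  67  65  66  65  67  66  67  67  66  65  66]
 [ 65  64  65  65  65  65  63  85  84  82  83  76  54  46  81 127 132 133
  134 134 127  95  79 103 105 105 106  99  71  65  66  66  64]
 [ 64  63  63  64  65  67  66  65  73  97 100 102 104 104 106 107 106 108
  109 108 105 100 100 102 103 104 104 103 102 102 102 100 100]
 [ 61  62  61  63  67  85  98 101 101 103 104 105 103 101 101 101 102 102
  103 103 103 103 101 102 103 103 102 101 101 100 101 100  99]]
[[0.5967 0.4144 0.004 ]
 [0.5981 0.2924 0.004 ]
 [0.4    0.4088 0.004 ]
 [0.4017 0.2878 0.004 ]]
[ 0.48736426 -0.03295198  0.23152544] [-1.17654625e-01 -9.49412929e-02  1.99101708e+00 -1.26220160e-03
  1.24454495e+00  1.45462033e+00]
```

move_arm --deltas '[[[0,0,0],[0,0.5,0],-1],[[0,0,0],[0,1,0],-1]]'

```text
time: 2.35
tool_pos: [0.4879, 0.0672, 0.2316]
tcp_rot: [3.14, -0.001, 0.002]
wrist_force: [0.7, -0.3, 0.4]
width: 1.001
```

move_arm --deltas '[[[0,0,0],[0,0.5,0],-1],[[0,0,0],[0,1,0],-1]]'

```text
time: 2.6
tool_pos: [0.4883, 0.1675, 0.2315]
tcp_rot: [3.141, -0.001, 0.002]
wrist_force: [0.9, -0.3, 0.1]
width: 1.0
```

move_arm --deltas '[[[0,0,0],[-0.1,0.5,0],-1],[[0,0,0],[-0.2,1,0],-1]]'

```text
time: 2.85
tool_pos: [0.4686, 0.2677, 0.2314]
tcp_rot: [3.141, -0.001, 0.002]
wrist_force: [0.7, -0.2, -0.0]
width: 0.996
```

move_arm --deltas '[[[0,0,0],[-0.1,0.5,-0.3],-1],[[0,0,0],[-0.17,0.88,-0.6],-1],[[0,0,0],[-0.17,0.88,-0.8],-1],[[0,0,0],[-0.17,0.88,-0.8],-1]]'

```text
time: 3.35
tool_pos: [0.4499, 0.3535, 0.1489]
tcp_rot: [3.138, -0.0, -0.005]
wrist_force: [-0.8, -0.1, -0.1]
width: 1.002
```

```bash
python3 - <<'E'
from h import *
s=status.read_state();print(s['tool_pos'],s['tcp_rot'],s['q'])
im,d=grab('side')
cv2.imwrite('pics/s1.png',cv2.resize(im[90:190,150:310,::-1],(800,500),interpolation=cv2.INTER_CUBIC))
E
```

```text
[0.44992812 0.35353408 0.14890119] [ 3.13791061e+00 -6.95269859e-05 -5.21585576e-03] [ 6.23102589e-01  1.40155647e-01  1.90960697e+00 -1.17621501e-03
  1.09667615e+00  2.19448277e+00]
```

View pics/s1.png

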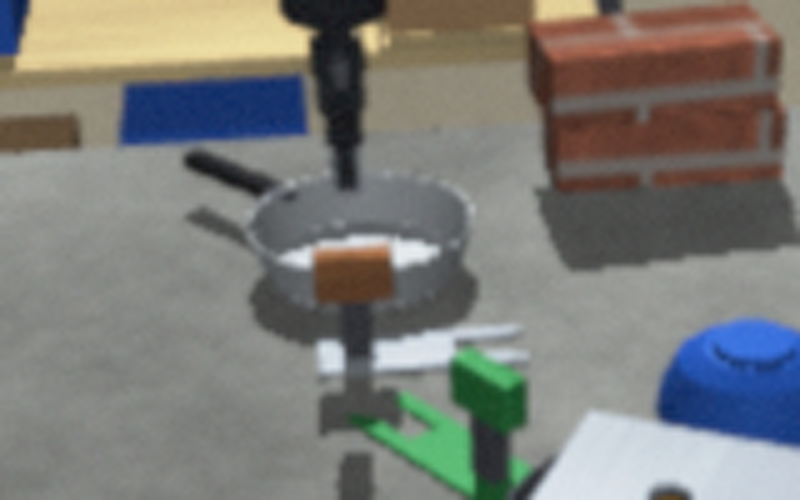

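The fingers are straight above the grip at (345,190) to (353,250) in the crop, with the green look-alike well clear. Descending and gripping.

move_arm --deltas '[[[0,0,0],[0,0.015,0],-0.3],[[0,0,0],[0,0.015,0],-0.3],[[0,0,0],[0,0.015,-0.3],-0.3],[[0,0,0],[0,0.015,-0.5],-0.3],[[0,0,0],[0,0.015,-0.7],-0.3],[[0,0,0],[0,0.015,-0.85],-0.3],[[0,0,0],[0,0.015,-0.93],-0.3],[[0,0,0],[0,0.015,-0.93],-0.3]]' --grip_force 60

```text
time: 4.4
tool_pos: [0.4497, 0.3573, 0.0576]
tcp_rot: [3.141, 0.001, -0.002]
wrist_force: [0.1, -1.1, -0.0]
width: 0.649
```

move_arm --deltas '[[[0,0,0],[0,0,0],0.2],[[0,0,0],[0,0,0],0.4],[[0,0,0],[0,0,0],1],[[0,0,0],[0,0,0],1],[[0,0,0],[0,0,0],1],[[0,0,0],[0,0,0],1],[[0,0,0],[0,0,0],1]]'

```text
time: 5.28
tool_pos: [0.4506, 0.358, 0.0592]
tcp_rot: [-3.141, -0.001, -0.002]
wrist_force: [-0.8, -0.4, 5.2]
width: 0.251
```

```bash
python3 - <<'E'
from h import *
s=status.read_state();print(s)
E
```

```text
{'time': 5.275, 'q': array([6.28027394e-01, 2.42819493e-01, 1.97383809e+00, 6.07312372e-05,
       9.23384911e-01, 2.19806116e+00]), 'joint_vel': array([ 0.00011019, -0.00024666,  0.00104928, -0.00072229,  0.00105176,
        0.00028937]), 'joint_torque': array([-4.01815893e-01, -4.11398578e+01, -2.83508062e+01, -5.38807805e-02,
       -1.61148333e-01,  1.21089802e-02]), 'tool_pos': array([0.4506099 , 0.35797926, 0.05917422]), 'tcp_rot': array([-3.14064230e+00, -1.14000319e-03, -1.92561855e-03]), 'wrist_force': array([-0.80052103, -0.40674303,  5.16789268]), 'torque': array([-0.10095722,  0.0354821 ,  0.00894929]), 'width': 0.2507988050718346}
```

move_arm --deltas '[[[0,0,0],[0,0,0.2],1],[[0,0,0],[0,0,0.5],1],[[0,0,0],[0,0,0.8],1],[[0,0,0],[0,0,1],1],[[0,0,0],[0,0,1],1],[[0,0,0],[0,0,1],1]]' --grip_force 100

```text
time: 6.02
tool_pos: [0.4492, 0.3569, 0.1571]
tcp_rot: [3.14, 0.001, -0.003]
wrist_force: [-0.3, -0.3, -2.9]
width: 0.246
```

```bash
python3 - <<'E'
from h import *
s=status.read_state();print(s['tool_pos'],s['tcp_rot'],s['wrist_force'],s['width'])
im,d=grab('side');a=cv2.resize(im[90:190,150:310,::-1],(800,500),interpolation=cv2.INTER_CUBIC)
P=cloud('side',d);b=np.zeros(d.shape,bool);b[100:185,200:270]=1
m=b&(P[...,2]>.09)&(P[...,2]<.13)&(abs(P[...,0]-.53)<.12)&(abs(P[...,1]-.35)<.06)
Q=P[m&(im.min(2)>150)];print(len(Q));
A=np.c_[Q[:,:2],np.ones(len(Q))];print(np.linalg.lstsq(A,Q[:,2],rcond=None)[0],Q.min(0),Q.max(0),Q.mean(0))
cv2.imwrite('pics/s2.png',a)
E
```

```text
[0.44920339 0.35687255 0.15708376] [ 3.14033351e+00  9.95106274e-04 -2.75987336e-03] [-0.27542298 -0.32181046 -2.91410055] 0.2458887361998894
215
[-0.00237913  0.00759864  0.10123292] [0.42104475 0.32540052 0.0985609 ] [0.58031816 0.38784316 0.1054429 ] [0.50058799 0.35249158 0.10272041]
```

View pics/s2.png

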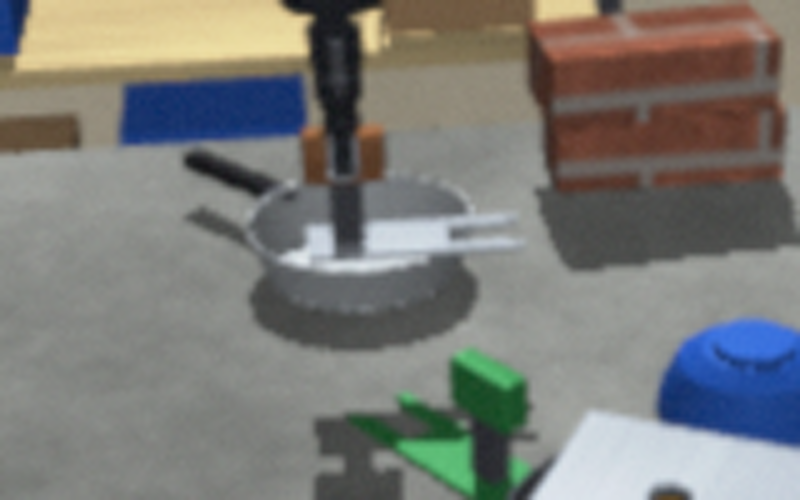

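Lifter held level (fitted slope below 0.01). Carrying it over to behind the plug.

move_arm --deltas '[[[0,0,0],[0,0,0.5],1],[[0,0,0],[0,-0.3,0.9],1],[[0,0,0],[-0.05,-0.7,0.9],1],[[0,0,0],[-0.1,-1,0.9],1]]'

```text
time: 6.58
tool_pos: [0.4394, 0.256, 0.2474]
tcp_rot: [3.141, 0.001, -0.002]
wrist_force: [0.7, -0.4, -2.8]
width: 0.239
```

move_arm --deltas '[[[0,0,0],[0,-0.4,0],1],[[0,0,0],[0,-0.8,0],1],[[0,0,0],[0,-1,0],1]]'

```text
time: 6.95
tool_pos: [0.4389, 0.1555, 0.2465]
tcp_rot: [3.14, -0.001, -0.005]
wrist_force: [0.6, -0.3, -2.8]
width: 0.241
```

move_arm --deltas '[[[0,0,0],[0,-0.4,0],1],[[0,0,0],[0,-0.8,0],1],[[0,0,0],[0,-1,0],1]]'

```text
time: 7.32
tool_pos: [0.4389, 0.0557, 0.2466]
tcp_rot: [3.141, -0.001, -0.005]
wrist_force: [0.0, 0.4, -2.6]
width: 0.243
```

move_arm --deltas '[[[0,0,0],[0,-0.4,0],1],[[0,0,0],[0,-0.8,0],1],[[0,0,0],[0,-1,0],1]]'

```text
time: 7.7
tool_pos: [0.4389, -0.0441, 0.2466]
tcp_rot: [3.142, -0.001, -0.005]
wrist_force: [-0.1, 0.6, -2.0]
width: 0.241
```

move_arm --deltas '[[[0,0,0],[0,-0.4,0],1],[[0,0,0],[0,-0.8,0],1],[[0,0,0],[0,-1,0],1]]'

```text
time: 8.07
tool_pos: [0.439, -0.144, 0.2466]
tcp_rot: [-3.141, 0.002, 0.005]
wrist_force: [0.0, 0.8, -2.1]
width: 0.241
```

move_arm --deltas '[[[0,0,0],[-0.1,-0.4,0],1],[[0,0,0],[-0.2,-0.8,0],1],[[0,0,0],[-0.3,-1,0],1]]'

```text
time: 8.45
tool_pos: [0.4088, -0.2439, 0.2465]
tcp_rot: [-3.14, 0.001, 0.004]
wrist_force: [-0.2, 0.1, -3.2]
width: 0.239
```

move_arm --deltas '[[[0,0,0],[-0.1,-0.4,-0.3],1],[[0,0,0],[-0.2,-0.8,-0.7],1],[[0,0,0],[-0.2,-0.97,-0.9],1],[[0,0,0],[-0.2,-0.97,-0.9],1],[[0,0,0],[-0.2,-0.97,-0.9],1]]'

```text
time: 9.07
tool_pos: [0.3899, -0.3389, 0.1579]
tcp_rot: [-3.14, -0.001, 0.001]
wrist_force: [-0.8, 0.1, -2.0]
width: 0.243
```

move_arm --deltas '[[[0,0,0],[0,0,-0.3],1],[[0,0,0],[0,0,-0.5],1],[[0,0,0],[0,0,-0.65],1],[[0,0,0],[0,0,-0.65],1],[[0,0,0],[0,0,-0.65],1]]'

```text
time: 9.7
tool_pos: [0.3908, -0.3399, 0.0944]
tcp_rot: [3.14, 0.002, 0.002]
wrist_force: [-0.2, -0.8, -2.7]
width: 0.242
```

```bash
python3 - <<'E'
from r import *
s=status.read_state();print(s['tool_pos'],s['tcp_rot'],s['wrist_force'],s['width'],s['q'][5])
for n in('top','side'): grab(n)
im=np.load('top.npz')['im'];b=np.load('side.npz')['im']
A=cv2.resize(im[180:275,320:400,::-1],(480,570),interpolation=cv2.INTER_CUBIC);cv2.imwrite('pics/t3.png',A)
for n,bb in(('top',(535,290,575,325)),('side',(425,440,467,485))):
    P=ray(n,mask(n,bb,lambda H,S,V:((H<8)|(H>174))&(S>150)|((H>10)&(H<30)&(S>110))),.016);print(n,'plug',cv2.minEnclosingCircle((P[:,:2]*1000).astype(np.float32)),P.mean(0),len(P))
E
```

```text
[ 0.39082744 -0.33990963  0.09439368] [3.14031431e+00 1.70351506e-03 2.18053522e-03] [-0.19711983 -0.78958144 -2.66064383] 0.2424008273883108 0.8057358387143349
top plug ((564.880859375, -341.06396484375), 23.78946876525879) [ 0.56485836 -0.34155779  0.016     ] 123
side plug ((562.51953125, -343.69854736328125), 26.012767791748047) [ 0.56232209 -0.34427468  0.016     ] 286
```

View pics/t3.png

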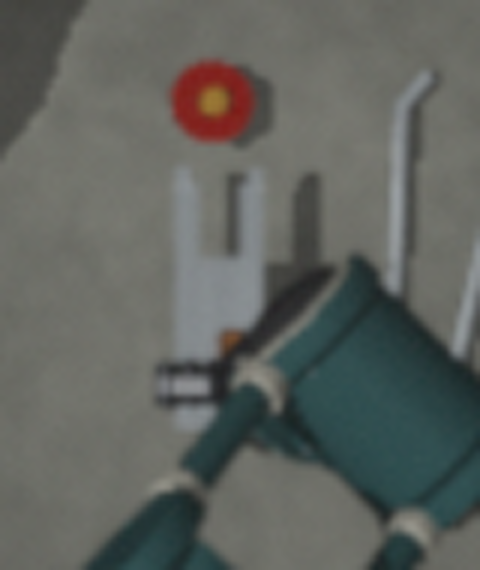

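Crop shows the tines at x 174–264, tips at y≈168, and the plug at (213,101), straight ahead of the slot. Measuring the lateral offset precisely.

```bash
python3 - <<'E'
from r import *
g=np.load('top.npz')['im'].mean(2)
for v in (212,215,218,220,222,226,230):
    row=g[v,340:372].astype(int)
    f=np.interp(np.arange(0,31,.1),np.arange(32),g[v,340:372])
    up=[i/10 for i in range(1,310) if f[i-1]<120<=f[i]];dn=[i/10 for i in range(1,310) if f[i-1]>=120>f[i]]
    e=[340+up[0],340+dn[-1]];P=ray('top',[[e[0],v],[e[1],v]],.0392);print(v,up,dn,P.round(4)[:,:2].tolist(),P[:,1].mean().round(4))
print(g[203:215,350].astype(int),g[203:215,362].astype(int),ray('top',[[350,208]],.0392))
print(g[218,340:372].astype(int))
E
```

```text
212 [7.9, 20.0] [13.4, 24.0] [[0.5052, -0.3107], [0.5059, -0.3702]] -0.3404
215 [8.1, 20.0] [13.5, 24.3] [[0.4941, -0.3114], [0.4948, -0.3713]] -0.3413
218 [8.1, 20.0] [13.3, 23.9] [[0.4831, -0.3114], [0.4837, -0.3697]] -0.3405
220 [8.3, 20.0] [13.3, 23.7] [[0.4757, -0.3121], [0.4763, -0.369]] -0.3405
222 [8.5, 19.7] [14.6, 23.6] [[0.4683, -0.3128], [0.469, -0.3686]] -0.3407
226 [8.6] [23.1] [[0.4536, -0.3131], [0.4542, -0.3667]] -0.3399
230 [8.3] [23.0] [[0.4389, -0.312], [0.4395, -0.3662]] -0.3391
[112 115 113 114 121 132 136 139 139 137 135 136] [ 97 110 111 111 116 129 133 135 138 135 135 135] [[ 0.52009493 -0.31846558  0.0392    ]]
[117 116 113 112 111 110 112 113 119 129 136 135 132 121 113 112 110  97
  75  91 120 134 134 130 118 110 108 107  94  72  67  67]
```

move_arm --deltas '[[[0,0,0],[0,-0.01,-0.12],1],[[0,0,0],[0,-0.01,-0.22],1],[[0,0,0],[0,-0.01,-0.29],1],[[0,0,0],[0,-0.01,-0.32],1],[[0,0,0],[0,-0.01,-0.32],1],[[0,0,0],[0,-0.01,-0.32],1],[[0,0,0],[0,-0.01,-0.32],1]]'

```text
time: 10.68
tool_pos: [0.3903, -0.3408, 0.0617]
tcp_rot: [3.141, 0.001, 0.001]
wrist_force: [0.5, 0.2, -2.3]
width: 0.24
```

```bash
python3 - <<'E'
from r import *
s=status.read_state();print(s['tool_pos'],s['tcp_rot'],s['wrist_force'],s['width'])
im,d=grab('side');P=cloud('side',d)
m=(P[...,0]>.41)&(P[...,0]<.53)&(abs(P[...,1]+.344)<.035)&(P[...,2]<.02)&(im.min(2)>150)
Q=P[m];print(len(Q),Q.mean(0),np.linalg.lstsq(np.c_[Q[:,0]-.47,Q[:,1]+.344,np.ones(len(Q))],Q[:,2],rcond=None)[0])
m=(P[...,0]>.45)&(P[...,0]<.53)&(P[...,1]<-.39)&(P[...,1]>-.44);print('ledge',np.nanmedian(P[m][:,2]))
E
```

```text
[ 0.39029076 -0.34075745  0.06168808] [3.14107080e+00 9.75667513e-04 9.14323732e-04] [ 0.50101223  0.17382996 -2.30816936] 0.23966958462172175
917 [ 0.4683662  -0.34419184  0.00501223] [-0.04897842 -0.00283894  0.00493167]
ledge 0.0009074717624903289
```

move_arm --deltas '[[[0,0,0],[0.1,-0.002,0],1],[[0,0,0],[0.2,-0.002,0],1],[[0,0,0],[0.3,-0.002,0],1],[[0,0,0],[0.4,-0.002,0],1],[[0,0,0],[0.5,-0.002,0],1],[[0,0,0],[0.5,-0.002,0],1]]'

```text
time: 11.48
tool_pos: [0.441, -0.3408, 0.0614]
tcp_rot: [3.141, 0.002, 0.001]
wrist_force: [-0.6, -0.1, -2.4]
width: 0.243
```

move_arm --deltas '[[[0,0,0],[0.06,0,0],1],[[0,0,0],[0.12,0,0],1],[[0,0,0],[0.18,0,0],1],[[0,0,0],[0.24,0,0],1],[[0,0,0],[0.3,0,0],1],[[0,0,0],[0.35,0,0],1],[[0,0,0],[0.35,0,0],1]]'

```text
time: 12.35
tool_pos: [0.4755, -0.3408, 0.0613]
tcp_rot: [3.141, 0.002, 0.0]
wrist_force: [-0.1, -0.4, -2.8]
width: 0.244
```

```bash
python3 - <<'E'
from r import *
s=status.read_state();print(s['tool_pos'],s['tcp_rot'],s['wrist_force'],s['torque'],s['width'])
grab('top');im,d=grab('side')
for n,bb in(('top',(535,280,575,325)),('side',(425,435,467,485))):
    P=ray(n,mask(n,bb,lambda H,S,V:((H<8)|(H>174))&(S>150)|((H>10)&(H<30)&(S>110))),.016);print(n,'plug',cv2.minEnclosingCircle((P[:,:2]*1000).astype(np.float32)),P.mean(0),len(P))
cv2.imwrite('pics/s4.png',cv2.resize(im[250:340,200:330,::-1],(780,540),interpolation=cv2.INTER_CUBIC))
E
```

```text
[ 0.47547771 -0.34077584  0.06134275] [3.14141233e+00 1.55767446e-03 3.30319215e-04] [-0.13957881 -0.35835845 -2.80237693] [-0.02448733  0.05952639 -0.03297537] 0.24444980741407807
top plug ((564.809326171875, -341.5011901855469), 23.311023712158203) [ 0.56483221 -0.34155867  0.016     ] 119
side plug ((562.6785278320312, -343.5115966796875), 25.778963088989258) [ 0.56242816 -0.3439047   0.016     ] 279
```

View pics/s4.png

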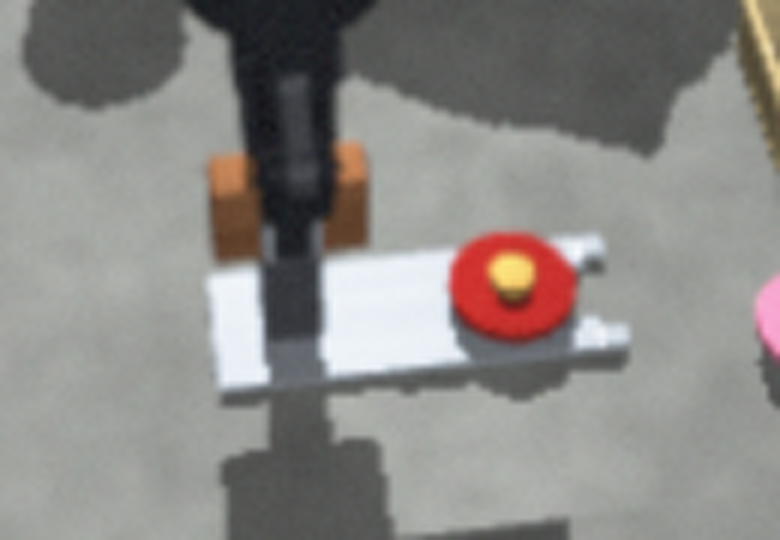

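Side crop: plug at (512,285) sits over the slot, level, with the boss centred, and the blade is under the flange. Lifting gently.

move_arm --deltas '[[[0,0,0],[0,0,0.03],1],[[0,0,0],[0,0,0.06],1],[[0,0,0],[0,0,0.09],1],[[0,0,0],[0,0,0.13],1],[[0,0,0],[0,0,0.2],1],[[0,0,0],[0,0,0.3],1],[[0,0,0],[0,0,0.4],1],[[0,0,0],[0,0,0.5],1],[[0,0,0],[0,0,0.6],1],[[0,0,0],[0,0,0.7],1],[[0,0,0],[0,0,0.8],1],[[0,0,0],[0,0,0.9],1],[[0,0,0],[0,0,0.95],1],[[0,0,0],[0,0,0.95],1],[[0,0,0],[0,0,0.95],1]]'

```text
time: 14.32
tool_pos: [0.4747, -0.3405, 0.1558]
tcp_rot: [-3.141, -0.001, 0.001]
wrist_force: [-0.3, -0.7, -5.1]
width: 0.241
```

```bash
cat > v.py <<'E'
from r import *
def proj(n,X):
    c=camera_info(n);K,D,R,t=[np.array(c[k],float) for k in('K','D','R','t')]
    return cv2.projectPoints(np.asarray(X,float).reshape(-1,1,3),cv2.Rodrigues(R)[0],t,K,D)[0].reshape(-1,2)
from scipy.optimize import minimize
def plate(n,z,x0=(.6163,-.0397,.4885,.15)):
    # maximise edge gradient along the projected square outline
    g=cv2.GaussianBlur(np.load(n+'.npz')['im'].mean(2).astype(np.float32),(0,0),1)
    s=np.linspace(-.44,.44,60);o=np.full(60,.5)
    sq=np.r_[np.c_[s,o],np.c_[s,-o],np.c_[o,s],np.c_[-o,s]]
    def val(p,e):
        c,sn=np.cos(p[2]),np.sin(p[2]);q=sq*(.15+2*e)
        uv=proj(n,np.c_[q@np.array([[c,sn],[-sn,c]])+p[:2],np.full(len(q),z)]).astype(np.float32)
        return cv2.remap(g,uv[:,0],uv[:,1],cv2.INTER_LINEAR).ravel()
    f=lambda p:-np.mean(np.clip(val(p,-.003)-val(p,.003),-5,60))
    b=min((minimize(f,[x0[0]+dx,x0[1]+dy,a],method='Nelder-Mead',options=dict(initial_simplex=[[x0[0]+dx,x0[1]+dy,a],[x0[0]+dx+.004,x0[1]+dy,a],[x0[0]+dx,x0[1]+dy+.004,a],[x0[0]+dx,x0[1]+dy,a+.03]])) for dx in(-.002,.002) for dy in(-.003,.003) for a in(-.488,)),key=lambda r:r.fun)
    return b.x,b.fun
E
python3 - <<'E'
from v import *
s=status.read_state();print(s['tool_pos'],s['tcp_rot'],s['wrist_force'],s['torque'],s['width'])
grab('top');grab('side')
for n in('top','side'):
    for z in(.115,.119,.123): print(n,z,plate(n,z))
print(ray('top',[[275.35,179.05]],.119))
z=s['tool_pos'][2]-.059+.01
for n,bb in(('top',(535,270,585,325)),('side',(400,340,480,480))):
    P=ray(n,mask(n,bb,lambda H,S,V:((H<8)|(H>174))&(S>150)|((H>10)&(H<30)&(S>110))),z);print(n,'plug',cv2.minEnclosingCircle((P[:,:2]*1000).astype(np.float32)),P.mean(0),len(P))
E
```

```text
[ 0.47471944 -0.34046912  0.15581147] [-3.14106339e+00 -1.06440674e-03  1.09492132e-03] [-0.34369772 -0.7406261  -5.13648028] [ 0.05648202  0.25269437 -0.03006035] 0.24063486559424116
top 0.115 (array([ 0.61700852, -0.03942499, -0.48908735]), np.float64(-38.905086517333984))
top 0.119 (array([ 0.61656334, -0.03933143, -0.48628425]), np.float64(-38.958473205566406))
top 0.123 (array([ 0.61602898, -0.03924557, -0.48441033]), np.float64(-38.95480728149414))Traceback (most recent call last):
  File "<stdin>", line 5, in <module>
  File "v.py", line 16, in plate
    b=min((minimize(f,[x0[0]+dx,x0[1]+dy,a],method='Nelder-Mead',options=dict(initial_simplex=[[x0[0]+dx,x0[1]+dy,a],[x0[0]+dx+.004,x0[1]+dy,a],[x0[0]+dx,x0[1]+dy+.004,a],[x0[0]+dx,x0[1]+dy,a+.03]])) for dx in(-.002,.002) for dy in(-.003,.003) for a in(-.488,)),key=lambda r:r.fun)
  File "v.py", line 16, in <genexpr>
    b=min((minimize(f,[x0[0]+dx,x0[1]+dy,a],method='Nelder-Mead',options=dict(initial_simplex=[[x0[0]+dx,x0[1]+dy,a],[x0[0]+dx+.004,x0[1]+dy,a],[x0[0]+dx,x0[1]+dy+.004,a],[x0[0]+dx,x0[1]+dy,a+.03]])) for dx in(-.002,.
[... 274 characters left out ...]
 _minimize_neldermead(fun, x0, args, callback, bounds=bounds,
                               **options)
    fxcc = func(xcc)
    fx = function(np.copy(x), *(wrapper_args + args))
  File "v.py", line 15, in <lambda>
    f=lambda p:-np.mean(np.clip(val(p,-.003)-val(p,.003),-5,60))
                                             ~~~^^^^^^^^
  File "v.py", line 13, in val
    uv=proj(n,np.c_[q@np.array([[c,sn],[-sn,c]])+p[:2],np.full(len(q),z)]).astype(np.float32)
       ~~~~^^^^^^^^^^^^^^^^^^^^^^^^^^^^^^^^^^^^^^^^^^^^^^^^^^^^^^^^^^^^^^^
  File "v.py", line 3, in proj
    c=camera_info(n);K,D,R,t=[np.array(c[k],float) for k in('K','D','R','t')]
ValueError: time passes only in moves, steps and waits
```

```bash
sed -i 's/^def grab/import functools\ncamera_info=functools.lru_cache(None)(camera_info)\ndef grab/' h.py
python3 - <<'E'
from v import *
s=status.read_state()
for z in(.115,.119,.123): print('side',z,plate('side',z))
print(ray('top',[[275.35,179.05]],.119))
z=s['tool_pos'][2]-.059+.01
for n,bb in(('top',(535,270,585,325)),('side',(400,340,480,480))):
    P=ray(n,mask(n,bb,lambda H,S,V:((H<8)|(H>174))&(S>150)|((H>10)&(H<30)&(S>110))),z);print(n,'plug',cv2.minEnclosingCircle((P[:,:2]*1000).astype(np.float32)),P.mean(0),len(P))
E
```

```text
side 0.115 (array([ 0.61814174, -0.03608642, -0.46635905]), np.float64(-40.88290023803711))
side 0.119 (array([ 0.61677784, -0.04212985, -0.46102258]), np.float64(-40.98014450073242))
side 0.123 (array([ 0.61531745, -0.04763955, -0.46297909]), np.float64(-40.92589569091797))
[[ 0.61595231 -0.0391733   0.119     ]]
top plug ((564.1749877929688, -341.68109130859375), 23.087860107421875) [ 0.56435674 -0.34153145  0.10662903] 124
side plug ((541.7906494140625, -304.3220520019531), 69.59442901611328) [ 0.54979498 -0.32811933  0.10662903] 378
```

move_arm --deltas '[[[0,0,0],[0,0,0.1],1],[[0,0,0],[0,0,0.25],1],[[0,0,0],[0,0,0.4],1],[[0,0,0],[0,0.03,0.52],1],[[0,0,0],[0.02,0.1,0.6],1],[[0,0,0],[0.05,0.22,0.6],1],[[0,0,0],[0.09,0.38,0.6],1],[[0,0,0],[0.13,0.55,0.6],1],[[0,0,0],[0.17,0.75,0.6],1],[[0,0,0],[0.21,0.95,0.6],1]]'

```text
time: 15.68
tool_pos: [0.4962, -0.2439, 0.216]
tcp_rot: [-3.141, -0.002, 0.001]
wrist_force: [0.2, -0.3, -5.2]
width: 0.243
```

move_arm --deltas '[[[0,0,0],[0.03,0.2,0],1],[[0,0,0],[0.06,0.4,0],1],[[0,0,0],[0.1,0.6,0],1],[[0,0,0],[0.14,0.8,0],1],[[0,0,0],[0.17,1,0],1]]'

```text
time: 16.3
tool_pos: [0.5133, -0.1444, 0.2163]
tcp_rot: [-3.142, -0.001, -0.0]
wrist_force: [-0.2, 0.1, -4.9]
width: 0.241
```

move_arm --deltas '[[[0,0,0],[0.03,0.2,0],1],[[0,0,0],[0.06,0.4,0],1],[[0,0,0],[0.09,0.6,0],1],[[0,0,0],[0.12,0.77,0],1],[[0,0,0],[0.13,0.9,0],1],[[0,0,0],[0.14,1,0],1],[[0,0,0],[0.14,1.0,0],1],[[0,0,0],[0.14,1,0],1],[[0,0,0],[0.14,1,0],1]]'

```text
time: 17.42
tool_pos: [0.527, -0.0462, 0.2163]
tcp_rot: [3.141, -0.0, -0.0]
wrist_force: [-0.7, 0.6, -5.0]
width: 0.239
```

```bash
cat > p.py <<'E'
from v import *
s=status.read_state();print(s['time'],s['tool_pos'],s['tcp_rot'],s['wrist_force'],s['width'])
grab('top');grab('side')
z=s['tool_pos'][2]-.059+.01
uv=mask('top',(405,230,460,320),lambda H,S,V:((H<8)|(H>174))&(S>150)|((H>10)&(H<30)&(S>110)))
P=ray('top',uv,z);print('plug',uv.min(0),uv.max(0),cv2.minEnclosingCircle((P[:,:2]*1000).astype(np.float32)),P.mean(0),len(P))
bo=mask('top',(405,230,460,320),lambda H,S,V:((H>10)&(H<30)&(S>110)));P=ray('top',bo,z+.006);print('boss',P.mean(0),len(P))
E
python3 - <<'E'
from p import *
b=np.load('side.npz')['im'];a=np.load('top.npz')['im']
cv2.imwrite('pics/s5.png',np.hstack([cv2.resize(a[130:230,220:330,::-1],(400,364),interpolation=cv2.INTER_CUBIC),cv2.resize(b[120:220,220:330,::-1],(400,364),interpolation=cv2.INTER_CUBIC)]))
E
```

```text
17.425 [ 0.52698479 -0.04623347  0.2162856 ] [ 3.14136591e+00 -9.46757049e-05 -5.21705605e-05] [-0.71777263  0.58556269 -4.95496139] 0.23890643979277448
plug [272 149] [284 178] ((665.2539672851562, -50.49287033081055), 53.38166046142578) [ 0.62737466 -0.04821384  0.1672856 ] 76
boss [ 0.62809887 -0.04854052  0.1732856 ] 20
```

View pics/s5.png

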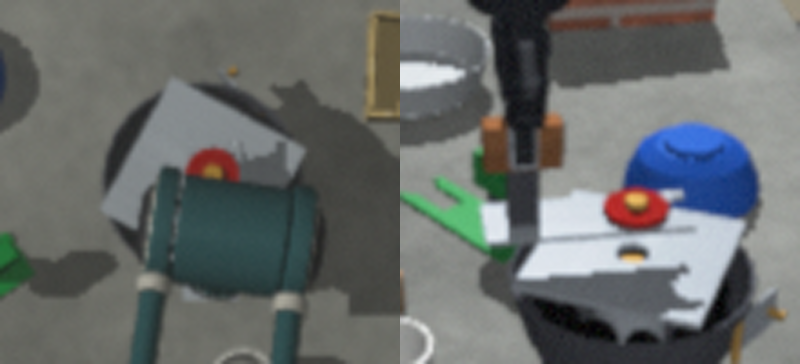

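```bash
cat > c.py <<'E'
from v import *
from scipy.optimize import least_squares
def circ(n,box,z,r):
    uv=mask(n,box,lambda H,S,V:((H<8)|(H>174))&(S>130)|((H>10)&(H<30)&(S>110)))
    m=np.zeros((384,512),np.uint8);m[uv[:,1],uv[:,0]]=1
    k,l,st,ce=cv2.connectedComponentsWithStats(m);i=1+np.argmax(st[1:,4]);m=(l==i).astype(np.uint8)
    c=cv2.findContours(m,0,cv2.CHAIN_APPROX_NONE)[0][0].reshape(-1,2)
    P=ray(n,c,z)[:,:2]
    return P,st[i]
E
python3 - <<'E'
from c import *
z=.2163-.059+.01
P,st=circ('side',(540,300,800,600),z,.026) if 0 else circ('side',(480,270,560,345),z,.026)
print(st,cv2.minEnclosingCircle((P*1000).astype(np.float32)),P.mean(0))
P,st=circ('top',(415,262,450,290),z,.026);print(st,(P*1000).round(1).tolist())
hole=mask('side',(500,300,545,345),lambda H,S,V:(V<140)|(S>70));print(hole.min(0),hole.max(0))
E
```

```text
[311 210   3   9  17] ((647.5762939453125, -228.24578857421875), 16.391252517700195) [ 0.64698403 -0.22829265]
[272 171  14   9  85] [[638.8, -39.8], [635.2, -36.4], [635.2, -32.9], [631.7, -29.5], [628.2, -29.5], [624.7, -26.1], [621.2, -26.2], [617.7, -26.2], [617.8, -29.6], [617.8, -33.1], [621.3, -36.5], [617.9, -40.0], [614.4, -40.0], [614.4, -43.5], [614.5, -47.0], [614.5, -50.4], [614.6, -53.9], [618.0, -53.8], [621.6, -57.3], [618.1, -60.8], [614.6, -60.8], [611.2, -64.3], [611.2, -67.7], [614.8, -71.1], [618.2, -71.1], [621.7, -67.6], [625.2, -67.6], [628.6, -67.6], [632.1, -64.1], [635.5, -60.6], [635.5, -57.2], [638.9, -53.7], [638.9, -50.2], [638.8, -46.7], [638.8, -43.3]]
[320 200] [341 219]
```

```bash
python3 - <<'E'
from c import *
z=.2163-.059+.01
P,st=circ('side',(415,250,475,290),z,.026)
print(st,cv2.minEnclosingCircle((P*1000).astype(np.float32)),P.mean(0),(P.max(0)+P.min(0))/2)
im=np.load('side.npz')['im'];hsv=cv2.cvtColor(im,cv2.COLOR_RGB2HSV)
print(hsv[182:198,276:294,2]); print(hsv[182:198,276:294,1])
# TCP-referenced check on ledge picture offset: plug on ledge side (.5624,-.3439), fork robot (.5655,-.3408)
E
```

```text
[277 172  17  11 144] ((614.0259399414062, -51.9157600402832), 27.311443328857422) [ 0.61392614 -0.05142974] [ 0.61507502 -0.05208557]
[[226 215 187 157 104  99  97 101 104 105 104  99  98  95  97 113 158 189]
 [219 211 199 181 147 128 103 100 108 108 109 110 113 117 122 139 162 166]
 [177 173 168 169 166 168 156 156 163 170 174 183 191 193 193 196 199 197]
 [200 199 202 200 204 207 203 203 205 213 219 221 226 226 225 225 223 222]
 [228 226 228 226 220 202 197 190 188 202 219 225 228 228 228 226 223 223]
 [230 229 229 222 188 154 145 134 133 150 173 199 221 227 226 225 223 224]
 [230 230 227 199 138 100  87  82  78  90 102 139 195 224 225 224 224 223]
 [231 230 224 181 100  84  89  92  90  86  72  93 165 223 224 223 223 223]
 [231 231 226 192 140 171 194 196 196 189 161 116 178 221 223 223 223 224]
 [232 231 229 221 196 214 226 228 227 226 211 188 210 221 222 223 224 224]
 [232 230 229 228 227 223 220 221 219 216 212 219 220 219 220 220 221 219]
 [229 225 225 224 227 225 225 224 212 180 174 174 174 173 172 172 171 173]
 [179 179 182 180 179 181 179 178 157 121 111 107 109 110 111 111
[... 736 characters left out ...]
 25  19  18  20  20  21]
 [ 17  16  20  25  15  46 100 125 127 116  64  19  22  19  19  21  21  22]
 [ 14  14  18  21  29 106 129 135 137 136 122   7  24  22  21  21  22  20]
 [ 16  18  16  20   5  38  70  84  89  87  60   9  23  21  20  18  20  20]
 [ 15  16  17  17  17  10   3  13  17  19   6  21  23  23  23  22  22  23]
 [ 17  20  19  19  20  19  17  17  18  16  21  22  23  25  25  24  25  25]
 [ 23  23  24  23  24  25  26  24  23  25  23  24  26  23  25  30  26  24]
 [ 27  28  25  27  21  23  25  23  21  28  28  21  24  23  21  26  21  26]
 [ 26  23  26  23  26  23  28  25  18  28  21  21  24  23  23  23  24  27]
 [ 26  23  23  20  22  23  20  26  21  22  21  23  26  26  18  21  29  25]]
```

```bash
python3 - <<'E'
from c import *
for z in(.118,.119,.12):print(ray('side',[[283.6,188.9]],z))
# model projection: flange outline at trial position, compare with mask extents
for n,box in(('side',(415,250,475,290)),):
    z=.2163-.059+.007;uv=mask(n,box,lambda H,S,V:((H<8)|(H>174))&(S>130));print(n,uv.min(0),uv.max(0),uv.mean(0))
    a=np.linspace(0,6.28,60)
    for x,y in((.6145,-.0515),(.6165,-.0475)):
        o=np.vstack([np.c_[x+.026*np.cos(a),y+.026*np.sin(a),np.full(60,h)] for h in(z-.003,z+.003)]);q=proj(n,o);print(x,y,q.min(0).round(1),q.max(0).round(1))
E
```

```text
[[ 0.61565927 -0.03941138  0.118     ]]
[[ 0.61534505 -0.04086622  0.119     ]]
[[ 0.61503084 -0.04232105  0.12      ]]
side [277 172] [293 182] [284.55555556 177.28205128]
0.6145 -0.0515 [275.2 171.9] [293.9 183.6]
0.6165 -0.0475 [275.7 171.1] [294.3 182.8]
```

move_arm --deltas '[[[0,0,0],[0,0.04,0],1],[[0,0,0],[0,0.085,0],1],[[0,0,0],[0,0.085,-0.08],1],[[0,0,0],[0,0.085,-0.16],1],[[0,0,0],[0,0.085,-0.23],1],[[0,0,0],[0,0.085,-0.27],1],[[0,0,0],[0,0.085,-0.28],1],[[0,0,0],[0,0.085,-0.28],1],[[0,0,0],[0,0.085,-0.28],1],[[0,0,0],[0,0.085,-0.28],1]]'

```text
time: 18.77
tool_pos: [0.5273, -0.0372, 0.1886]
tcp_rot: [3.142, 0.001, 0.001]
wrist_force: [-0.5, 0.2, -4.3]
width: 0.241
```

```bash
python3 - <<'E'
from c import *
s=status.read_state();print(s['time'],s['tool_pos'],s['tcp_rot'],s['wrist_force'],s['torque'])
grab('top');im,d=grab('side');zb=s['tool_pos'][2]-.059
z=zb+.007;uv=mask('side',(405,250,485,310),lambda H,S,V:((H<8)|(H>174))&(S>130));print('side',uv.min(0),uv.max(0),uv.mean(0))
a=np.linspace(0,6.28,60)
for x,y in((.6153,-.0409),(.6165,-.038),(.6165,-.0425)):
    o=np.vstack([np.c_[x+.026*np.cos(a),y+.026*np.sin(a),np.full(60,h)] for h in(z-.003,z+.003)]);q=proj('side',o);print(x,y,q.min(0).round(1),q.max(0).round(1))
P,st=circ('top',(415,250,450,290),zb+.01,.026);print('top',st,P.min(0),P.max(0))
cv2.imwrite('pics/s6.png',cv2.resize(im[140:215,235:335,::-1],(800,600),interpolation=cv2.INTER_CUBIC))
E
```

```text
18.775 [ 0.52725419 -0.03722826  0.18862586] [3.14153598e+00 1.05770522e-03 1.03275311e-03] [-0.52750015  0.19021539 -4.26098405] [ 0.02577898  0.24550906 -0.00063184]
side [276 179] [291 188] [283.58095238 184.12380952]
0.6153 -0.0409 [274.7 178.1] [292.9 189.8]
0.6165 -0.038 [274.9 177.5] [293.1 189.2]
0.6165 -0.0425 [275.2 178.4] [293.4 190. ]
top [269 172  14   9  86] [ 0.6105524 -0.0619529] [ 0.63871895 -0.01618779]
```

View pics/s6.png

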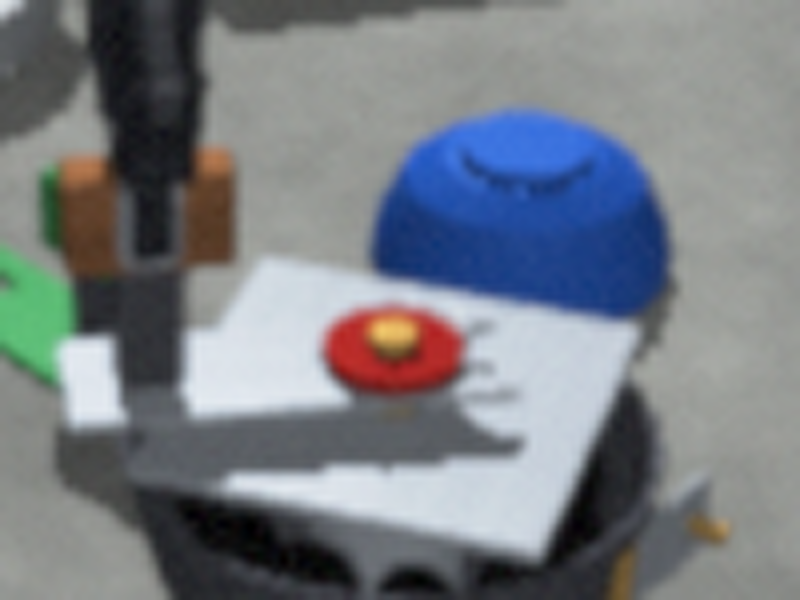

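move_arm --deltas '[[[0,0,0],[0.003,0,-0.015],1],[[0,0,0],[0.003,0,-0.03],1],[[0,0,0],[0.003,0,-0.045],1],[[0,0,0],[0.003,0,-0.06],1],[[0,0,0],[0.003,0,-0.06],1],[[0,0,0],[0.003,0,-0.06],1]]'

```text
time: 19.62
tool_pos: [0.5273, -0.0372, 0.1823]
tcp_rot: [3.142, 0.001, 0.0]
wrist_force: [-0.9, -1.1, -4.9]
width: 0.24
```

move_arm --deltas '[[[0,0,0],[0,0,-0.01],1],[[0,0,0],[0,0,-0.02],1],[[0,0,0],[0,0,-0.02],1],[[0,0,0],[0,0,-0.02],1]]'

```text
time: 20.12
tool_pos: [0.5273, -0.0372, 0.1803]
tcp_rot: [-3.142, -0.001, -0.0]
wrist_force: [0.2, 0.6, -3.9]
width: 0.24
```

```bash
cat > f.py <<'E'
from c import *
s=status.read_state();F=s['wrist_force']
print(s['time'],s['tool_pos'],s['tcp_rot'],F,s['torque'])
im,d=grab('side');im2,d2=grab('top')
uv=mask('side',(405,250,485,320),lambda H,S,V:((H<8)|(H>174))&(S>130));print('side',uv.min(0),uv.max(0),uv.mean(0),len(uv))
E
python3 f.py
```

```text
20.125 [ 0.5273367  -0.03722416  0.18027142] [-3.14158940e+00 -1.00489707e-03 -4.87853326e-05] [ 0.15805577  0.62486559 -3.85607568] [-0.03736814  0.26115442  0.03453722]
side [276 181] [292 190] [283.82692308 186.36538462] 104
```

move_arm --deltas '[[[0,0,0],[0,0,-0.01],1],[[0,0,0],[0,0,-0.01],1],[[0,0,0],[0,0,-0.01],1]]'

```text
time: 20.6
tool_pos: [0.5273, -0.0372, 0.1792]
tcp_rot: [-3.142, -0.001, 0.0]
wrist_force: [-1.0, -0.5, -5.4]
width: 0.242
```

```bash
python3 f.py
```

```text
20.6 [ 0.52729275 -0.03720998  0.17924583] [-3.14157986e+00 -1.00615392e-03  8.33778063e-05] [-0.99552914 -0.47869172 -5.35287677] [-0.02389582  0.24611508 -0.02013223]
side [276 182] [292 191] [283.52884615 186.81730769] 104
```

move_arm --deltas '[[[0,0,0],[0,0,-0.01],1],[[0,0,0],[0,0,-0.01],1],[[0,0,0],[0,0,-0.01],1]]'

```text
time: 21.08
tool_pos: [0.5273, -0.0372, 0.1782]
tcp_rot: [-3.142, -0.001, 0.0]
wrist_force: [0.6, -0.5, -5.1]
width: 0.241
```

```bash
python3 f.py
```

```text
21.075 [ 0.52728785 -0.03721497  0.17822687] [-3.14154338e+00 -9.81171306e-04  1.37715048e-04] [ 0.56313605 -0.47064516 -5.12447334] [-0.0253867   0.21913815  0.00552485]
side [276 182] [291 191] [283.46078431 187.12745098] 102
```

Still no contact, and the spigot is free in the hole. Continuing.

move_arm --deltas '[[[0,0,0],[0,0,-0.01],1],[[0,0,0],[0,0,-0.01],1],[[0,0,0],[0,0,-0.01],1]]'

```text
time: 21.55
tool_pos: [0.5274, -0.0372, 0.1773]
tcp_rot: [3.142, 0.001, 0.0]
wrist_force: [0.4, 0.7, -4.2]
width: 0.243
```

move_arm --deltas '[[[0,0,0],[0,0,-0.01],1],[[0,0,0],[0,0,-0.01],1],[[0,0,0],[0,0,-0.01],1]]'

```text
time: 21.92
tool_pos: [0.5274, -0.0372, 0.1765]
tcp_rot: [3.142, 0.001, 0.0]
wrist_force: [-1.5, 0.2, -2.7]
width: 0.241
```

```bash
python3 f.py
```

```text
21.925 [ 0.52740307 -0.0372432   0.17649708] [3.14153239e+00 1.02723635e-03 4.20744056e-04] [-1.52122201  0.23167591 -2.66899705] [-0.02579517  0.16926344 -0.0023721 ]
side [276 182] [292 191] [283.68269231 187.39423077] 104
```

move_arm --deltas '[[[0,0,0],[0,0,-0.01],1],[[0,0,0],[0,0,-0.01],1],[[0,0,0],[0,0,-0.01],1],[[0,0,0],[0,0,-0.01],1]]'

```text
time: 22.52
tool_pos: [0.5274, -0.0372, 0.1755]
tcp_rot: [3.142, 0.001, 0.0]
wrist_force: [-0.9, -0.3, -0.7]
width: 0.247
```

move_arm --deltas '[[[0,0,0],[0,0,-0.006],1],[[0,0,0],[0,0,-0.006],1],[[0,0,0],[0,0,-0.006],1],[[0,0,0],[0,0,-0.006],1]]'

```text
time: 23.02
tool_pos: [0.5274, -0.0372, 0.1748]
tcp_rot: [-3.142, -0.001, -0.0]
wrist_force: [-2.0, 1.6, 0.6]
width: 0.245
```

```bash
python3 f.py; python3 f.py; python3 - <<'E'
import cv2,numpy as np
a=np.load('side.npz')['im'];cv2.imwrite('pics/s7.png',cv2.resize(a[140:215,235:335,::-1],(800,600),interpolation=cv2.INTER_CUBIC))
E
```

```text
23.025 [ 0.52738277 -0.03720138  0.17479327] [-3.14158962e+00 -1.08365767e-03 -2.56136243e-04] [-1.98813873  1.60500498  0.62110288] [-0.0288369   0.29866273 -0.00308013]
side [276 183] [291 192] [283.53465347 188.08910891] 101
23.125 [ 0.52740965 -0.03720302  0.17480401] [3.14157901e+00 1.02506479e-03 3.51756900e-04] [-2.73824961 -0.20234598  2.01413017] [0.01049927 0.25672078 0.01442532]
side [276 183] [291 192] [283.53465347 188.08910891] 101
```

View pics/s7.png

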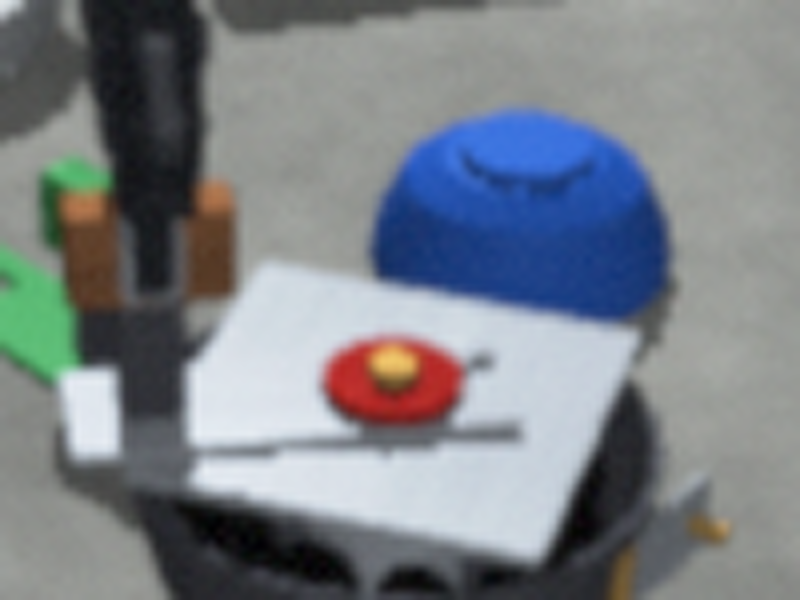

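Crop: the plug at (394,380) sits level, the blade's shadow is reduced to a thin line on the plate, and the spigot is in the hole. The felt contact is about 6 N, starting at TCP z≈0.1775. Drawing back.

move_arm --deltas '[[[0,0,0],[-0.04,0,0],1],[[0,0,0],[-0.08,0,0],1],[[0,0,0],[-0.12,0,0],1],[[0,0,0],[-0.16,0,0],1],[[0,0,0],[-0.2,0,0],1],[[0,0,0],[-0.24,0,0],1],[[0,0,0],[-0.28,0,0],1],[[0,0,0],[-0.32,0,0],1],[[0,0,0],[-0.32,0,0],1]]'

```text
time: 24.35
tool_pos: [0.4948, -0.0372, 0.1747]
tcp_rot: [3.142, 0.001, -0.001]
wrist_force: [2.0, -0.3, 0.7]
width: 0.245
```

```bash
python3 f.py
```

```text
24.35 [ 0.49475589 -0.03719671  0.17467704] [ 3.14157688e+00  1.04447981e-03 -1.04611695e-03] [ 1.97315645 -0.3259447   0.70787515] [-0.16377705 -0.46253374  0.03878644]
side [275 183] [291 192] [282.69902913 188.2038835 ] 103
```

move_arm --deltas '[[[0,0,0],[-0.03,0,0],1],[[0,0,0],[-0.06,0,0],1],[[0,0,0],[-0.09,0,0],1],[[0,0,0],[-0.12,0,0],1],[[0,0,0],[-0.15,0,0],1],[[0,0,0],[-0.18,0,0],1],[[0,0,0],[-0.22,0,0],1],[[0,0,0],[-0.26,0,0],1],[[0,0,0],[-0.3,0,0],1],[[0,0,0],[-0.34,0,0],1],[[0,0,0],[-0.38,0,0],1],[[0,0,0],[-0.42,0,0],1],[[0,0,0],[-0.46,0,0],1],[[0,0,0],[-0.5,0,0],1],[[0,0,0],[-0.5,0,0],1]]'

```text
time: 26.32
tool_pos: [0.4445, -0.0372, 0.1745]
tcp_rot: [-3.142, -0.001, 0.002]
wrist_force: [-0.2, -0.7, 0.8]
width: 0.243
```

```bash
python3 f.py; python3 - <<'E'
import cv2,numpy as np
a=np.load('side.npz')['im'];cv2.imwrite('pics/s8.png',cv2.resize(a[140:215,235:335,::-1],(800,600),interpolation=cv2.INTER_CUBIC))
E
```

```text
26.325 [ 0.44454582 -0.03718034  0.17452179] [-3.14153085e+00 -8.84480944e-04  1.89046249e-03] [-0.19359528 -0.67179597  0.77420811] [-0.12162282 -0.30211795  0.02783309]
side [275 184] [291 194] [282.9223301  189.49514563] 103
```

View pics/s8.png

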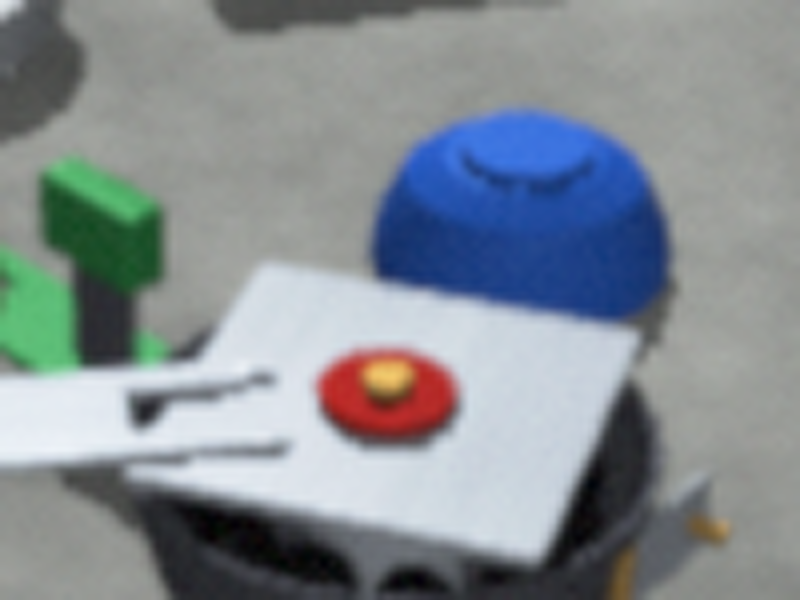

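Crop: plug at (388,395) fully down on the plate and level, with the tines clear. Lifting off and taking the lifter to free ledge space.

move_arm --deltas '[[[0,0,0],[-0.02,0,0.05],1],[[0,0,0],[-0.03,0,0.15],1],[[0,0,0],[-0.05,0,0.3],1],[[0,0,0],[-0.05,-0.2,0.5],1],[[0,0,0],[-0.05,-0.6,0.5],1],[[0,0,0],[-0.05,-1,0.5],1]]'

```text
time: 27.18
tool_pos: [0.4407, -0.1382, 0.2264]
tcp_rot: [3.141, 0.003, 0.003]
wrist_force: [0.1, -0.1, -2.4]
width: 0.241
```

move_arm --deltas '[[[0,0,0],[0,-0.4,0],1],[[0,0,0],[0,-0.8,0],1],[[0,0,0],[0,-1,-0.2],1],[[0,0,0],[0,-1,-0.5],1],[[0,0,0],[0,-1,-0.8],1],[[0,0,0],[0,-1,-1],1],[[0,0,0],[0,-1,-1],1]]'

```text
time: 28.05
tool_pos: [0.439, -0.2365, 0.1236]
tcp_rot: [-3.14, -0.001, 0.005]
wrist_force: [-0.7, 0.9, -2.2]
width: 0.243
```

move_arm --deltas '[[[0,0,0],[0,0,-0.15],1],[[0,0,0],[0,0,-0.3],1],[[0,0,0],[0,0,-0.45],1],[[0,0,0],[0,0,-0.52],1],[[0,0,0],[0,0,-0.57],1],[[0,0,0],[0,0,-0.6],1],[[0,0,0],[0,0,-0.6],1],[[0,0,0],[0,0,-0.6],1]]'

```text
time: 29.05
tool_pos: [0.4407, -0.2374, 0.0651]
tcp_rot: [3.141, 0.001, 0.001]
wrist_force: [0.4, 0.6, -1.7]
width: 0.241
```

```bash
python3 f.py
```

```text
29.05 [ 0.44067337 -0.23741162  0.0651006 ] [3.14114843e+00 1.05184629e-03 1.15111475e-03] [ 0.40032137  0.55465881 -1.6650427 ] [-0.00949068  0.05877004  0.00561935]
side [275 184] [291 193] [283.03960396 189.12871287] 101
```

Now lowering onto the ledge until contact is felt.

move_arm --deltas '[[[0,0,0],[0,0,-0.02],1],[[0,0,0],[0,0,-0.04],1],[[0,0,0],[0,0,-0.055],1],[[0,0,0],[0,0,-0.055],1],[[0,0,0],[0,0,-0.055],1]]'

```text
time: 29.78
tool_pos: [0.4404, -0.2373, 0.0593]
tcp_rot: [3.141, 0.001, 0.0]
wrist_force: [-0.5, 0.9, 0.3]
width: 0.244
```

move_arm --deltas '[[[0,0,0],[0,0,-0.005],1],[[0,0,0],[0,0,-0.005],1],[[0,0,0],[0,0,-0.005],1]]'

```text
time: 30.15
tool_pos: [0.4404, -0.2373, 0.0593]
tcp_rot: [3.141, 0.001, 0.0]
wrist_force: [-2.1, 1.0, 5.3]
width: 0.243
```

move_arm --deltas '[[[0,0,0],[0,0,0],0.4],[[0,0,0],[0,0,0],0.2],[[0,0,0],[0,0,0],0],[[0,0,0],[0,0,0],-0.3],[[0,0,0],[0,0,0],-0.3],[[0,0,0],[0,0,0],-0.3],[[0,0,0],[0,0,0.2],-0.3],[[0,0,0],[0,0,0.5],-0.3],[[0,0,0],[0,0,0.9],-0.3],[[0,0,0],[0,0,1],-0.3],[[0,0,0],[0,0,1],-0.3],[[0,0,0],[0,0,1],-0.3]]' --grip_force 20

```text
time: 31.65
tool_pos: [0.4393, -0.2366, 0.157]
tcp_rot: [-3.14, -0.001, 0.004]
wrist_force: [-0.3, -0.3, -0.6]
width: 0.648
```

```bash
python3 f.py; python3 - <<'E'
import cv2,numpy as np
a=np.load('side.npz')['im'];cv2.imwrite('pics/s9.png',cv2.resize(a[100:384,100:480,::-1],(760,568),interpolation=cv2.INTER_CUBIC))
E
```

```text
31.65 [ 0.43926743 -0.23655857  0.15699579] [-3.14010924e+00 -1.06813248e-03  3.81707621e-03] [-0.25725642 -0.30482221 -0.57343531] [ 0.00555825 -0.01357124  0.02206368]
side [275 184] [291 193] [283.03960396 189.12871287] 101
```

View pics/s9.png

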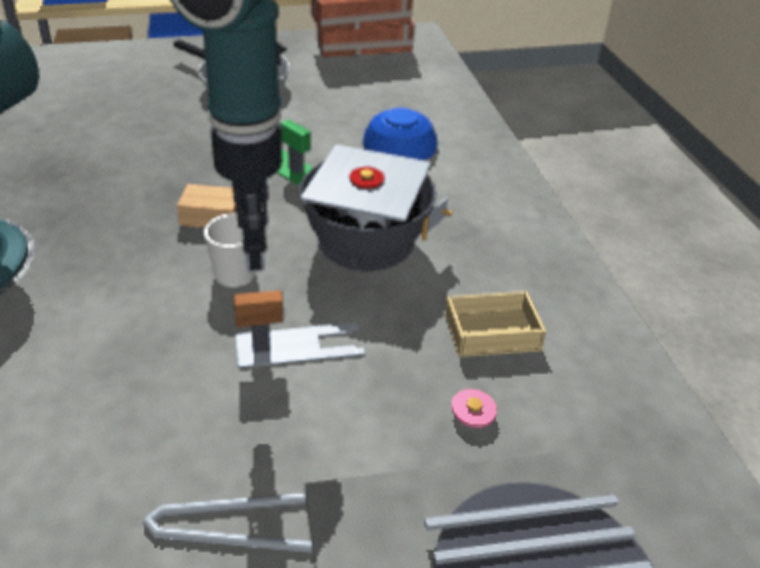

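The lifter stands upright on its blade at (280,345), the plug sits level in the vent at (367,177), and nothing else has moved. Handing in.

```bash
python3 -c "
from workcell import order
print(order.finish_job())"
```

```text
the job is handed in; nothing more can be done
None
```

The job is handed in at about 32 s of the 72 s allowed. The hand-in gives no verdict, so the results below come from my own readings and pictures.

- **Pickup:** I gripped the steel lifter by its wooden grip, slid the tines under the red plug without shifting it measurably, and carried it to the pot.
- **Feeling the plate:** first contact came with the blade about 0.118–0.119 m up. This agreed with the camera's estimate of about 0.119 m. I then pressed to about 6 N and held it.
- **Drawing back:** I pulled the lifter straight back 83 mm with the wrist force still showing contact. At about 33 mm back, the plug had shifted by roughly 1 pixel (about 2 mm). It then dropped home.
- **Final state:** the last picture shows the plug level on the plate, the lifter standing free and upright on the ledge, and the bystanders apparently where they started.

**Not measured directly:**
- The flap angle has no reading, so "fully home" rests on the picture.
- The two cameras disagreed by about 2–3 mm in position. I therefore placed the plug by its offset from the hole within each camera.

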